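Show the marker to the inspection camera in a sprung mirror

TASK

First clear the view: put the square bottle that stands between the turning mirror and the marker plate into the open reject bin and let go of it. Then take the upright pin on the mirror's lever and turn the mirror against its spring until the camera on the unit sees the middle of the marker plate in the mirror; the long dark needle under the mirror is geared to it and points where the camera looks, so it must point at the middle of the plate. Finish while still holding the pin there, as the mirror springs back when let go, and leave the other things on the bench where they are.

Things in the scene. Friction and masses are not known exactly. Their poses are not given: they have to be found in the camera images.
- unit: mirror unit, fixed to the bench: dark disc foot 96 across, 10 high, with an upright axis, and a short arm to a small black camera (44 x 34 x 34, middle 106 from the axis, lens 75 and top 92 above the bench) that looks at the axis. Origin on the axis at bench level, z up. The camera lies 50 degrees clockwise (from above) of the unit's x axis.
- mirror: turning mirror, 66 x 66, middle on the axis 75 above the bench; a flat lever over it (top at 115) reaches 85 to its back. Origin on the axis at bench level, z up, x = the way it faces. Turns about z only, counter-clockwise from above, 0 to 1.0 rad from rest; at rest x is 100 degrees clockwise of the unit's x. A spring pulls it back to rest (1.2 to 4 N at the pin, growing).
- pin (a point): round upright steel pin, 14 in diameter, at the end of the mirror's lever, rising from 118 to 165 above the bench (a collar 20 across below). This point is on its centre line, 145 above the bench and 85 from the axis, straight behind the mirror; it swings on a circle about the axis.
- sight: dark needle, 7 thick under the mirror, point 118 from the axis, 21 above the bench, geared to turn twice as far as the mirror the same way, showing the camera's line of sight after the mirror. Origin on the axis at bench level; x along the needle towards its point, z up. At rest x is 150 degrees clockwise of the unit's x axis. Not to be pushed.
- marker: marker stand, fixed to the bench: upright white plate 70 x 70 x 4 with a black ring and dot, on a dark foot 70 x 45 x 8; top at 110 above the bench. Origin under the plate's middle at bench level; the marked face looks along its -y axis, roughly towards the mirror.
- marker_mid (a point): the middle of the marker plate, 75 above the bench
- reject: the bottle to be rejected: square clear sample bottle, body 62 x 62, 142 high with the white screw cap (48 across, from 118 to 142 above its foot), about 0.18 kg. It stands 0.105 to 0.13 m in front of the marker plate, between it and the mirror. Origin at the middle of its underside, z up, x and y across its flats.
- bin: open grey reject bin, fixed to the bench: outside 130 (its x) x 150 (its y), 70 high with a 7 thick round rim, walls 4, floor 4 thick. Origin at the middle of its underside.
- other_bottle: bystander: another square clear sample bottle, same as reject, standing at the back between marker stand and reject bin. Origin at the middle of its underside.
- beaker: bystander: small beaker, 58 x 56 x 70, on the side bench at the left. Origin at the middle of its underside.
- timer: bystander: flat grey bench timer, 58 x 58 x 18, in front of the blue oven. Origin at the middle of its underside.
- dish: bystander: round aluminium dish with lid, 68 across, 24 high, right of the marker stand near the bench's edge. Origin at the middle of its underside.
- tube_rack: bystander: tube rack, 150 x 62 x 86, right end of the bench. Origin at the middle of its underside.
- meter: bystander: hand-held meter lying on its back, 144 x 66 x 28, side bench at the left. Origin at the middle of its underside.
- tape: bystander: roll of masking tape, 96 across, 25 high, side bench at the left. Origin at the middle of its underside.

How it is judged (in metres and radians):
On the way, in this order (a step that is already met when the one before it is completed fails the run):
1. the blocking bottle lies or stands in the reject bin, let go and at rest (x of reject in the frame of bin between -0.061 and 0.061 m and y of reject in the frame of bin between -0.071 and 0.071 m and height (world z) of reject below 0.06 m and contact force between the fingers and reject below 0.1 N and linear speed of reject below 0.03 m/s), for 0.2 s.
2. the mirror is held by its pin so that the camera's line of sight meets the middle of the marker plate (y of marker_mid in the frame of sight between -0.025 and 0.025 m and x of marker_mid in the frame of sight above 0.1 m and contact force between the fingers and mirror above 0.5 N), for 0.5 s.
At the end, for the whole second after the job is handed in: The rejected bottle is in the bin (middle of its foot inside the walls, under 60 mm up), released and still; the fingers hold the still mirror (over 0.5 N), not the needle, and the needle's line passes within 25 mm of the middle of the marker plate (all of step 1 and all of step 2 and angular speed of mirror below 0.05 rad/s and contact force between the fingers and sight below 0.1 N); the arm keeps its last pose, push and grip.
It fails at once if a bystander is moved by more than 30 mm (distance of any of other_bottle, beaker, timer, dish, tube_rack, meter, tape from where it was at the start of the episode above 0.03 m).
It also fails if it takes over 58 s, if anything falls off the work surface, if the arm or the gripper's body presses on something with over 40 N, if the wrist force passes 120 N, or if a joint passes its speed limit or range.

ROBOT

A 6-joint arm with a two-finger parallel gripper is mounted at the origin on a cart in front of the work surface, level with it; the furniture and walls round the work are solid. World frame = base frame: x ahead of the robot, y to its left, z up, the work surface at z = 0. Lengths are in mm, angles in rad, forces in N, time in s.
With the tool pointing down it reaches from about 275 to 750 mm from the base axis. Payload 10.2 kg.
Tool frame: the origin (TCP) lies between the finger pads; the fingertips stand 11 mm ahead of it and the grasp point (between the pads) lies 8 mm behind it; z points along the fingers, y is the line along which they close (so a half turn about z gives the same grasp; the last joint's range is limited). The gripper opens to 85 mm and grips with 20 to 120 N. Pads are 22 mm wide; open, the fingers measure 114 mm over their backs; the gripper's body (76 mm by 85 mm) begins 54 mm behind the grasp point. The pads swing forward as they close: fully open they stand 13 mm farther back than shut.
Start: joints at [0.935, 0.313, 1.498, -0, 1.331, -0.223], TCP at [210.63, 480.901, 242.294] pointing down, gripper open.
Joint ranges: [-2.94, 2.94], [-0.97, 2.17], [0.19, 2.56], [-1.23, 4.37], [0.02, 3.11], [-2.88, 2.88]. Speed limits (rad/s): [2.39, 2.39, 3.01, 3.14, 3.14, 3.14].

INTERFACE

Orientations are given as a unit quaternion [w, x, y, z].
In Python, from rig import sense, eyes, finish_job gives the robot as it stands.
- The arm moves only by the shell command python3 -m jog 'ROWS' [FORCE]. ROWS is JSON, a list of rows, each a list of 7 numbers: the shift along the tool's x, y, z in m, then the turn, a rotation vector about the tool's x, y, z in rad, then the finger opening in m, from 0 to 0.0854. In form: [[dx, dy, dz, rx, ry, rz, gripper], ...]. A call has 1 to 5 rows; each row shifts and turns the commanded pose from where the row before left it, along the tool's axes as they then stand; what a row does not reach is not made up. A row lasts 1/10 s, in which the tool goes at most 50 mm and 8.59 degrees, less where a joint would pass 70% of its speed; a pose out of reach is approached as far as the arm can. A call is refused whole if a number of a shift passes 0.05 or a number of a turn 0.15, either way. A call with a gripper value outside its range is refused whole. The fingers move at their own pace and stop on an object; FORCE is the grip in N (left out, the last holds). Time passes only in rows, so rows that do not move let the fingers close. It gives the time, the measured TCP pose, the force, the opening and the grip force at its end, in the units of the state.
- sense(): the state, without advancing time (a new reading comes with each control period).
- eyes.capture(name): name is "scene" or "side" or "wrist"; returns the picture (400x640x3 uint8, red, green, blue); there is no depth.
- eyes.calibration(name): a dict with "fx", "fy", "cx", "cy" (pixels), "cam_to_world" (4x4, takes a point from camera to world coordinates); the wrist camera has in their place "mount" (4x4, takes a point from camera to tool coordinates, whose origin is the TCP and whose axes are the flange's). Camera axes: x right, y down, z forward; pixel columns grow to the right and rows downward; lengths in mm; the calibration is good to about 2 mm. A picture is of the moment at which its call begins: read the wrist's pose just before it. calibration takes no time and is no camera call.
- finish_job(): hands the job in; it is judged then, once.
The state is a dict: "time_s": time; "joints": joint angles; "dq": joint speeds; "tau": joint torques, N m; "eef_pos": TCP position; "ee_rot": TCP orientation; "force": force on the tool from outside, world axes, zero at the start; "wrist_torque": the same for the moment, N m; "grip_width": opening from 0.0 (shut) to 1.0 (fully open); "grip_force": force on a finger pad.
Only numpy, scipy, OpenCV 4.12 (cv2) and the standard library are available. Lean on these libraries where they do the work, as an engineer would, in place of code of your own. Each camera call takes 0.05 s, during which the arm holds its last target. There are 200 camera calls.

## Working session

There is one attempt and no reset: what is moved stays moved. The work goes in short steps, Python scripts to look and compute and a shell command to move; the robot and the scene stay as the last step left them, time stands still between calls to the robot, and variables do not carry over. Pictures are saved under pics/ and viewed, at most 13 in all, crops included, and the job is handed in when it is done.

```bash
mkdir -p pics; ls
python3 - <<'E'
from rig import sense, eyes
import cv2, json, numpy as np
for n in ("scene","side"):
    cv2.imwrite(f"pics/{n}0.png", eyes.capture(n)[:,:,::-1])
    c=eyes.calibration(n); print(n,{k:np.round(v,3).tolist() for k,v in c.items()})
c=eyes.calibration("wrist"); print({k:np.round(v,3).tolist() for k,v in c.items()})
print(sense())
E
```

```text
pics
scene {'fx': 499.972, 'fy': 499.972, 'cx': 317.433, 'cy': 202.089, 'cam_to_world': [[0.743, -0.438, 0.506, -548.89], [-0.669, -0.467, 0.578, -1200.868], [-0.017, -0.768, -0.64, 1435.785], [0.0, 0.0, 0.0, 1.0]]}
side {'fx': 434.984, 'fy': 434.984, 'cx': 320.663, 'cy': 205.258, 'cam_to_world': [[-0.994, -0.08, 0.077, 362.217], [-0.11, 0.65, -0.752, 1283.098], [0.01, -0.756, -0.655, 1242.059], [0.0, 0.0, 0.0, 1.0]]}
{'fx': 316.243, 'fy': 316.243, 'cx': 320.456, 'cy': 199.662, 'mount': [[0.0, -0.96, -0.279, 70.39], [1.0, 0.0, 0.0, 0.293], [-0.0, -0.279, 0.96, -130.444], [0.0, 0.0, 0.0, 1.0]]}
{'time_s': 0.1, 'joints': array([ 9.34593528e-01,  3.13383595e-01,  1.49837878e+00, -1.88529764e-05,
        1.33099096e+00, -2.23442751e-01]), 'dq': array([ 0.00131229, -0.0015643 , -0.00350641,  0.00117827, -0.00149898,
        0.00043911]), 'tau': array([ 1.02112306e-03, -4.12905335e+01, -2.60141337e+01, -2.42935030e-04,
        3.09166106e-03,  3.26890962e-06]), 'eef_pos': array([210.49799687, 480.70924447, 241.79099096]), 'ee_rot': array([-2.33511629e-04,  2.04915862e-01,  9.78779420e-01, -5.31369343e-04]), 'force': array([-0.19928457,  0.61811554,  0.04636493]), 'wrist_torque': array([-0.01703447,  0.00192502, -0.01614015]), 'grip_force': 0.0, 'grip_width': 1.002058111124268}
```

View pics/scene0.png

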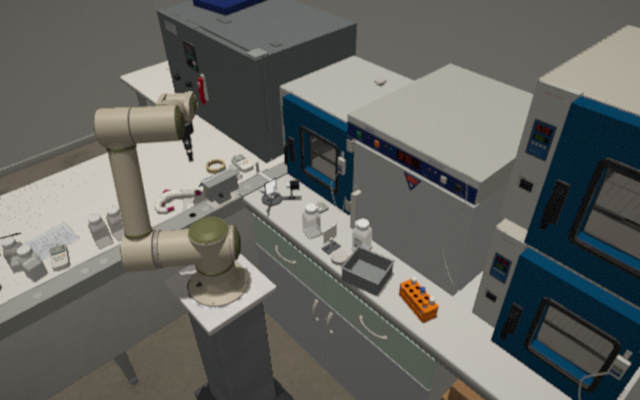

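View pics/side0.png

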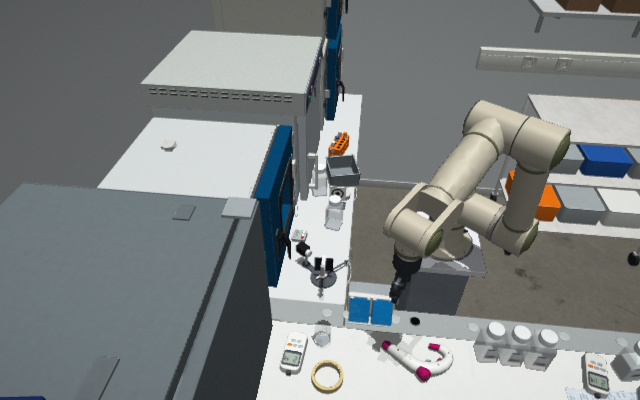

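The scene view shows the mirror unit near (272,190), the reject bottle at (311,220), the marker at (331,238), the other bottle at (362,235) and the bin at (367,270). The side view shows the unit at (322,275) and the bin at (342,168). I'll zoom in.

Run:
```python
import cv2
a=cv2.imread("pics/scene0.png")[150:300,240:440]; b=cv2.imread("pics/side0.png")[145:305,270:370]
cv2.imwrite("pics/sceneZ.png",cv2.resize(a,None,fx=4,fy=4,interpolation=2))
cv2.imwrite("pics/sideZ.png",cv2.resize(b,None,fx=3.75,fy=3.75,interpolation=2))
```

```text
(no output)
```

View pics/sceneZ.png

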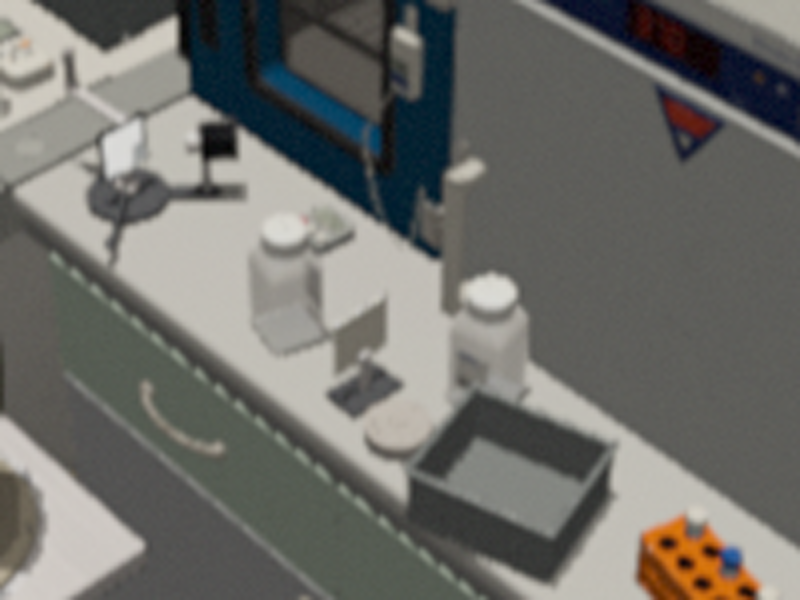

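View pics/sideZ.png

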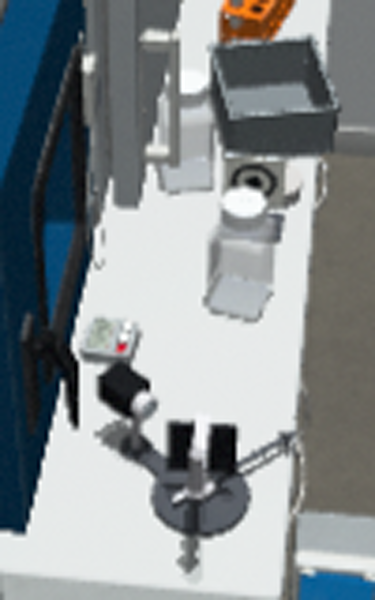

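Scene crop (4x, offset 240,150): unit foot (130,195), camera (218,140), pin (70,70), needle tip (112,260), reject cap (286,228), plate top edge (335,330)-(385,295), bin rim corners (412,467), (550,538), (612,447) and (478,392). Side crop (3.75x, offset 270,145): foot (201,500), reject cap (243,198), ring (253,180), needle tip (294,440), bin at the top.

```bash
cat > h.py <<'E'
import numpy as np
from rig import eyes, sense
from scipy.spatial.transform import Rotation as R
def pose():
    s=sense(); q=s["ee_rot"]; T=np.eye(4); T[:3,:3]=R.from_quat([q[1],q[2],q[3],q[0]]).as_matrix(); T[:3,3]=s["eef_pos"]; return T
def at(n,u,v,z,T=None):
    c=eyes.calibration(n); M=c["cam_to_world"] if n!="wrist" else (pose() if T is None else T)@np.array(c["mount"])
    M=np.array(M); d=M[:3,:3]@[(u-c["cx"])/c["fx"],(v-c["cy"])/c["fy"],1]; o=M[:3,3]
    return o+d*(z-o[2])/d[2]
def local(p,T=None):  # world point -> tool frame (mm)
    T=pose() if T is None else T
    return T[:3,:3].T@(np.array(p)-T[:3,3])
E
python3 - <<'E'
from h import *
sc=dict(foot=(130,195,10),cam=(218,140,75),pintop=(70,54,165),needle=(112,260,21),cap=(286,228,142),p1=(335,330,110),p2=(385,295,110),mfoot=(365,388,8),b1=(412,467,70),b2=(550,538,70),b3=(612,447,70),b4=(478,392,70),ocap=(492,288,142),bt1=(290,350,0),bt2=(328,328,0),bt0=(252,322,0))
for k,(u,v,z) in sc.items(): print("scene",k,at("scene",u/4+240,v/4+150,z).round(0)[:2])
sd=dict(foot=(201,500,10),cam=(125,385,75),pinA=(197,440,165),pinB=(190,550,165),needle=(294,440,21),cap=(243,198,142),ring=(253,180,75),ocap=(188,82,142),b1=(215,45,70),b2=(310,40,70),b3=(337,100,70),b4=(215,105,70),bt1=(205,303,0),bt2=(255,318,0),bt3=(270,290,0))
for k,(u,v,z) in sd.items(): print("side",k,at("side",u/3.75+270,v/3.75+145,z).round(0)[:2])
print(pose().round(3))
E
```

```text
scene foot [446. 241.]
scene cam [531. 185.]
scene pintop [440. 322.]
scene needle [356. 157.]
scene cap [435. -40.]
scene p1 [ 394. -157.]
scene p2 [ 464. -154.]
scene mfoot [ 431. -160.]
scene b1 [ 350. -310.]
scene b2 [ 380. -454.]
scene b3 [ 503. -418.]
scene b4 [ 464. -283.]
scene ocap [ 521. -242.]
scene bt1 [418. -61.]
scene bt2 [469. -64.]
scene bt0 [416.  -2.]
side foot [451. 268.]
side cam [536. 187.]
side pinA [451. 329.]
side pinB [444. 449.]
side needle [367. 190.]
side cap [441. -33.]
side ring [ 437. -146.]
side ocap [ 521. -232.]
side b1 [ 507. -414.]
side b2 [ 388. -440.]
side b3 [ 349. -316.]
side b4 [ 494. -288.]
side bt1 [477. -17.]
side bt2 [420.  -0.]
side bt3 [407. -47.]
[[-9.16000e-01  4.01000e-01 -1.00000e-03  2.10498e+02]
 [ 4.01000e-01  9.16000e-01 -1.00000e-03  4.80709e+02]
 [ 0.00000e+00 -1.00000e-03 -1.00000e+00  2.41791e+02]
 [ 0.00000e+00  0.00000e+00  0.00000e+00  1.00000e+00]]
```

```bash
python3 -m jog '[[-0.035,-0.032,0,0,0,0,0.085],[-0.035,-0.032,0,0,0,0,0.085],[-0.035,-0.032,0,0,0,0,0.085],[-0.035,-0.032,0,0,0,0,0.085],[-0.035,-0.032,0,0,0,0,0.085]]' 60 && python3 -m jog '[[-0.035,-0.032,0,0,0,0,0.085],[-0.035,-0.032,0,0,0,0,0.085],[-0.035,-0.032,0,0,0,0,0.085],[-0.035,-0.032,0,0,0,0,0.085],[-0.03,-0.027,0,0,0,0,0.085]]' && python3 -m jog '[[0,0,0,0,0,0,0.085],[0,0,0,0,0,0,0.085]]'
python3 - <<'E'
from h import *
import cv2
T=pose(); np.save("T1.npy",T); print(T.round(3)); im=eyes.capture("wrist"); cv2.imwrite("pics/w1.png",im[:,:,::-1])
E
```

```text
time_s: 0.6
eef_pos: [306.9, 262.4, 242.1]
ee_rot: [-0.0, 0.205, 0.979, -0.0]
force: [1.4, 0.2, -0.2]
grip_width: 0.995
grip_force: 0.0
time_s: 1.1
eef_pos: [400.7, 51.7, 242.2]
ee_rot: [-0.0, 0.205, 0.979, -0.0]
force: [0.6, 0.8, -0.1]
grip_width: 0.996
grip_force: 0.0
time_s: 1.3
eef_pos: [400.1, 53.6, 242.0]
ee_rot: [-0.001, 0.206, 0.979, 0.0]
force: [-0.4, -0.2, 0.5]
grip_width: 0.996
grip_force: 0.0
[[-9.15000e-01  4.03000e-01 -1.00000e-03  4.00140e+02]
 [ 4.03000e-01  9.15000e-01  0.00000e+00  5.36280e+01]
 [ 1.00000e-03 -0.00000e+00 -1.00000e+00  2.41974e+02]
 [ 0.00000e+00  0.00000e+00  0.00000e+00  1.00000e+00]]
```

View pics/w1.png

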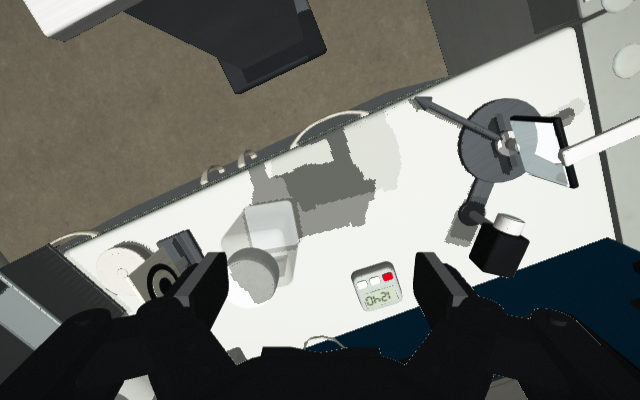

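The wrist view shows the cap at (253,275), unit foot (503,141), needle tip (416,100), ring dot (161,284), camera box (505,240) and pin off to the right.

Run:
```python
from h import *
T=np.load("T1.npy")
for k,u,v,z in [("cap",253,275,142),("foot",501,140,10),("needle",416,99,21),("ring",161,284,75),("lensbox",505,236,92)]:
    p=at("wrist",u,v,z,T); print(k,p.round(0),local(p,T).round(0))
```

```text
cap [434. -21. 142.] [-61. -55. 100.]
foot [450. 255.  10.] [ 35. 205. 232.]
needle [368. 179.  21.] [ 79. 102. 221.]
ring [ 432. -145.   75.] [-109. -169.  167.]
lensbox [515. 196.  92.] [-47. 177. 150.]
```

```bash
python3 -m jog '[[-0.033,-0.03,0,0,0,0,0.085],[-0.033,-0.03,0,0,0,0,0.085],[0,0,0,0,0,0,0.085],[0,0,0,0,0,0,0.085]]'
python3 - <<'E'
from h import *
import cv2
T=pose(); np.save("T2.npy",T); im=eyes.capture("wrist"); cv2.imwrite("pics/w2.png",im[:,:,::-1])
E
```

```text
time_s: 1.75
eef_pos: [436.4, -26.7, 242.1]
ee_rot: [-0.0, 0.205, 0.979, 0.0]
force: [-0.6, 1.0, 0.6]
grip_width: 0.991
grip_force: 0.0
```

View pics/w2.png

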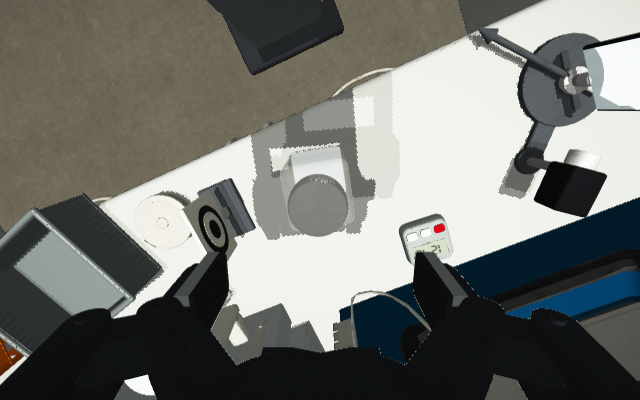

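The cap circle is centred at (317,205), ring dot (213,230), foot disc (561,80), needle tip (484,32).

Run:
```python
from h import *
T=np.load("T2.npy")
for k,u,v,z in [("cap",317.5,205,142),("foot",561,79,10),("needle",484,32,21),("ring",213,230,75),("bin36",36,208,70),("binR",160,267,70)]:
    p=at("wrist",u,v,z,T); print(k,p.round(0),local(p,T).round(0))
```

```text
cap [436. -29. 142.] [ -1.  -2. 100.]
foot [448. 251.  10.] [100. 259. 232.]
needle [371. 182.  21.] [143. 164. 221.]
ring [ 437. -145.   75.] [ -48. -108.  167.]
bin36 [ 346. -298.   70.] [ -26. -285.  172.]
binR [ 453. -219.   70.] [ -92. -170.  172.]
```

```bash
python3 -m jog '[[-0.001,-0.002,0.04,0,0,0,0.085],[0,0,0.04,0,0,0,0.085],[0,0,0.038,0,0,0,0.085],[0,0,0,0,0,0,0.085],[0,0,0,0,0,0,0.03]]' 60 && python3 -m jog '[[0,0,0,0,0,0,0.03],[0,0,0,0,0,0,0.03],[0,0,0,0,0,0,0.03],[0,0,0,0,0,0,0.03],[0,0,0,0,0,0,0.03]]' && python3 -m jog '[[0,0,0,0,0,0,0.03],[0,0,-0.01,0,0,0,0.03],[0,0,-0.02,0,0,0,0.03],[0,0,0,0,0,0,0.03]]'
```

```text
time_s: 2.3
eef_pos: [437.0, -28.8, 125.4]
ee_rot: [0.0, 0.204, 0.979, 0.0]
force: [0.8, -0.1, 0.8]
grip_width: 0.854
grip_force: 0.0
time_s: 2.8
eef_pos: [437.9, -29.9, 126.6]
ee_rot: [0.002, 0.205, 0.979, -0.0]
force: [-1.6, 1.5, 10.8]
grip_width: 0.544
grip_force: 61.1
time_s: 3.2
eef_pos: [438.1, -30.1, 157.2]
ee_rot: [0.003, 0.205, 0.979, -0.0]
force: [0.5, -1.7, -0.5]
grip_width: 0.543
grip_force: 61.1
```

```bash
python3 -m jog '[[0,0,-0.035,0,0,0,0.03],[0,0,-0.035,0,0,0,0.03],[0,0,-0.035,0,0,0,0.03],[-0.007,-0.02,0,0,0,0,0.03],[-0.012,-0.03,0,0,0,0,0.03]]' && python3 -m jog '[[-0.015,-0.037,0,0,0,0,0.03],[-0.015,-0.037,0,0,0,0,0.03],[-0.015,-0.037,0,0,0,0,0.03],[-0.015,-0.037,0,0,0,0,0.03],[-0.015,-0.037,0,0,0,0,0.03]]' && python3 -m jog '[[-0.012,-0.03,0,0,0,0,0.03],[-0.010,-0.025,0,0,0,0,0.03],[-0.007,-0.018,0,0,0,0,0.03],[0,0,0,0,0,0,0.03],[0,0,0,0,0,0,0.03]]'
python3 - <<'E'
from h import *
import cv2
T=pose(); np.save("T3.npy",T); print(T[:3,3]); im=eyes.capture("wrist"); im2=eyes.capture("scene")[190:310,260:440]
o=np.zeros((600,640,3),np.uint8); o[:400]=im[:,:,::-1]; o[400:,:300]=cv2.resize(im2[:,:,::-1],(300,200)); cv2.imwrite("pics/w3.png",o)
E
```

```text
time_s: 3.7
eef_pos: [434.3, -82.9, 260.3]
ee_rot: [0.001, 0.204, 0.979, -0.0]
force: [0.4, -0.4, -0.3]
grip_width: 0.544
grip_force: 61.1
time_s: 4.2
eef_pos: [428.2, -284.3, 259.3]
ee_rot: [0.0, 0.205, 0.979, -0.0]
force: [0.5, 0.8, -0.6]
grip_width: 0.546
grip_force: 61.1
time_s: 4.7
eef_pos: [425.8, -360.9, 259.0]
ee_rot: [-0.0, 0.205, 0.979, 0.0]
force: [0.3, -0.3, -1.6]
grip_width: 0.543
grip_force: 61.0
[ 425.80423159 -360.86445517  259.03607618]
```

View pics/w3.png

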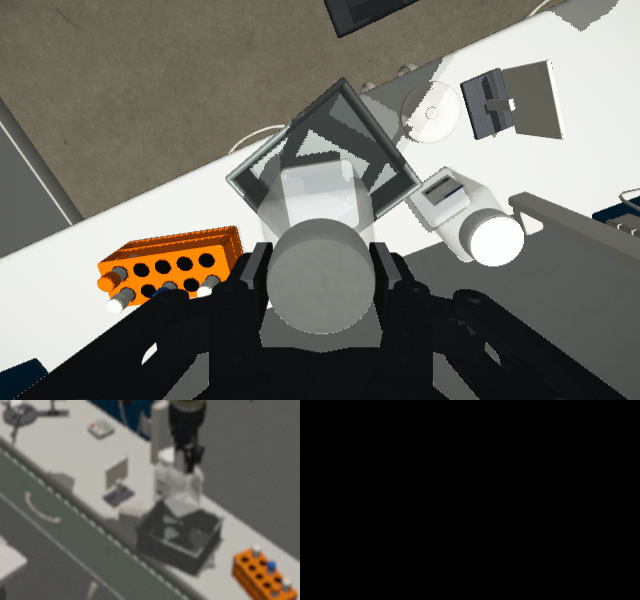

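The bottle hangs in the grip. Bin rim corners are at (228,180), (343,81) and (421,184), the plate's top edge at (549,62)-(564,137).

Run:
```python
from h import *
T=np.load("T3.npy")
P={}
for k,u,v,z in [("L",228,180,70),("Top",343,81,70),("R",421,184,70),("p1",549,62,110),("p2",564,137,110)]:
    p=at("wrist",u,v,z,T); P[k]=p; print(k,p.round(0))
c=(P["L"]+P["R"])/2; print(c, local(c,T).round(0), np.linalg.norm(P["L"]-P["Top"]),np.linalg.norm(P["R"]-P["Top"]))
print((P["p1"]+P["p2"])/2)
```

```text
L [ 389. -448.   70.]
Top [ 348. -303.   70.]
R [ 473. -267.   70.]
p1 [ 404. -147.  110.]
p2 [ 469. -148.  110.]
[ 430.92821188 -357.82385559   70.        ] [ -4.   5. 189.] 151.3175843083741 130.16062063340223
[ 436.33891819 -147.26748603  110.        ]
```

```bash
python3 -m jog '[[-0.004,0.005,0.03,0,0,0,0.03],[0,0,0.03,0,0,0,0.03],[0,0,0.03,0,0,0,0.03],[0,0,0.02,0,0,0,0.03],[0,0,0.01,0,0,0,0.03]]' && python3 -m jog '[[0,0,0.005,0,0,0,0.03],[0,0,0,0,0,0,0.03],[0,0,0,0,0,0,0.085],[0,0,0,0,0,0,0.085],[0,0,0,0,0,0,0.085]]' && python3 -m jog '[[0,0,0,0,0,0,0.085],[0,0,0,0,0,0,0.085],[0,0,-0.02,0,0,0,0.085],[0,0,-0.04,0,0,0,0.085],[0,0,-0.045,0,0,0,0.085]]'
```

```text
time_s: 5.3
eef_pos: [431.4, -356.9, 137.9]
ee_rot: [-0.001, 0.204, 0.979, 0.001]
force: [-0.3, 0.3, -0.1]
grip_width: 0.542
grip_force: 61.0
time_s: 5.8
eef_pos: [431.7, -358.4, 135.0]
ee_rot: [0.0, 0.205, 0.979, -0.0]
force: [0.2, 0.7, -0.1]
grip_width: 0.989
grip_force: 0.0
time_s: 6.3
eef_pos: [431.2, -357.8, 239.8]
ee_rot: [-0.001, 0.205, 0.979, 0.001]
force: [-0.1, -0.2, -0.3]
grip_width: 0.997
grip_force: 0.0
```

```bash
J="python3 -m jog"; $J '[[0.018,0.043,0,0,0,0,0.085],[0.018,0.043,0,0,0,0,0.085],[0.018,0.043,0,0,0,0,0.085],[0.018,0.043,0,0,0,0,0.085],[0.018,0.043,0,0,0,0,0.085]]' && $J '[[0.018,0.043,0,0,0,0,0.085],[0.018,0.043,0,0,0,0,0.085],[0.018,0.043,0,0,0,0,0.085],[0.018,0.043,0,0,0,0,0.085],[0.018,0.043,0,0,0,0,0.085]]' && $J '[[0.018,0.043,0,0,0,0,0.085],[0.018,0.043,0,0,0,0,0.085],[0.013,0.03,0,0,0,0,0.085],[0,0,0,0,0,0,0.085],[0,0,0,0,0,0,0.085]]'
python3 - <<'E'
from h import *
import cv2
T=pose(); np.save("T4.npy",T); print(T[:3,3]); im=eyes.capture("wrist"); im2=eyes.capture("scene")[190:310,260:440]
o=np.zeros((600,640,3),np.uint8); o[:400]=im[:,:,::-1]; o[400:,:300]=cv2.resize(im2[:,:,::-1],(300,200)); cv2.imwrite("pics/w4.png",o)
E
```

```text
time_s: 6.8
eef_pos: [435.0, -123.4, 239.5]
ee_rot: [0.0, 0.205, 0.979, -0.0]
force: [1.0, -0.1, 0.8]
grip_width: 0.989
grip_force: 0.0
time_s: 7.3
eef_pos: [438.9, 109.8, 239.6]
ee_rot: [0.0, 0.205, 0.979, 0.0]
force: [0.8, -0.3, -0.4]
grip_width: 0.997
grip_force: 0.0
time_s: 7.8
eef_pos: [440.6, 233.9, 239.1]
ee_rot: [-0.0, 0.204, 0.979, -0.0]
force: [-0.6, -0.7, 0.2]
grip_width: 0.995
grip_force: 0.0
[440.63853687 233.94404569 239.14928213]
```

View pics/w4.png

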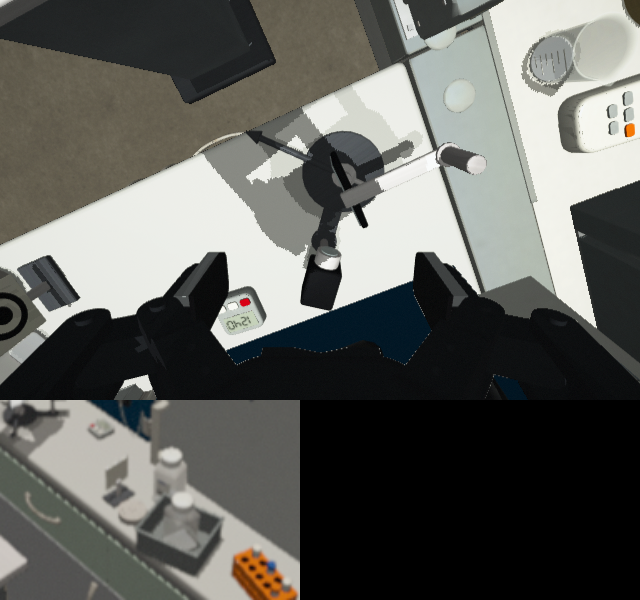

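The bottle stands in the bin. The foot disc is at (343,171), the pin top at (476,161), and the needle tip at (249,133).

Run:
```python
from h import *
T=np.load("T4.npy")
P={}
for k,u,v,z in [("foot",343,171,10),("pin",476,161,165),("tip",249,132,21),("camtop",322,285,75)]:
    P[k]=at("wrist",u,v,z,T); print(k,P[k].round(0),local(P[k],T).round(0))
f=P["foot"]; m=np.array([436,-146,75])
ang=lambda p:np.degrees(np.arctan2(*(p-f)[1::-1]))
for k in P: print(k, np.hypot(*(P[k]-f)[:2]), ang(P[k]))
print("mid",ang(m))
```

```text
foot [451. 258.  10.] [  0.  26. 229.]
pin [447. 342. 165.] [ 37. 102.  74.]
tip [369. 181.  21.] [ 45. -77. 218.]
camtop [541. 192.  75.] [-109.    2.  164.]
foot 0.0 0.0
pin 83.76350585811825 92.53388149625243
tip 112.58605564847508 -137.07900606477153
camtop 111.79483637943935 -36.159009211212954
mid -92.1212732865934
```

```bash
J="python3 -m jog"; $J '[[0.018,0.045,0,0,0,0,0.085],[0.018,0.045,0,0,0,0,0.085],[0.001,0.012,0,0,0,0,0.05],[0,0,0.02,0,0,0,0.05],[0,0,0,0,0,0,0.05]]' 40
python3 - <<'E'
from h import *
import cv2
T=pose(); np.save("T5.npy",T); print(T[:3,3]); im=eyes.capture("wrist"); cv2.imwrite("pics/w5.png",im[:,:,::-1])
E
```

```text
time_s: 8.4
eef_pos: [447.4, 340.9, 217.2]
ee_rot: [-0.002, 0.205, 0.979, -0.001]
force: [-1.2, 0.2, -0.2]
grip_width: 0.584
grip_force: 0.0
[447.43561168 340.86476108 217.18330752]
```

View pics/w5.png

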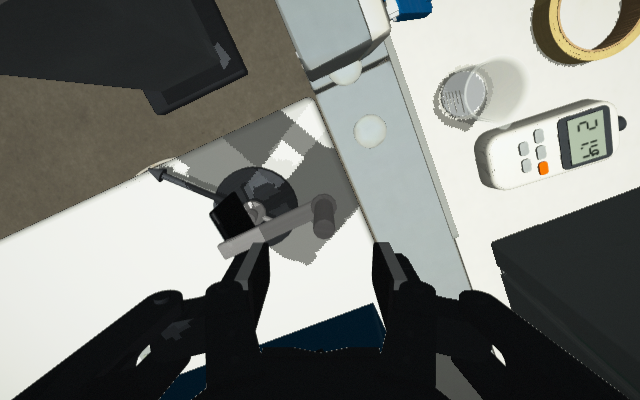

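The pin is at column 322, its top near row 228, midway between the fingers (267 and 374).

```bash
python3 - <<'E'
from h import *
T=np.load("T5.npy")
p=at("wrist",323,228,165,T);print(p,local(p,T))
p=at("wrist",255,205,10,T);print(p)
p=at("wrist",150,171,21,T);print(p)
E
J="python3 -m jog"; $J '[[0,0,0.03,0,0,0,0.05],[0,0,0.03,0,0,0,0.05],[0,0,0.02,0,0,0,0.05],[0,0,0,0,0,0,0.05],[0,0,0,0,0,0,0.0]]' 40 && $J '[[0,0,0,0,0,0,0],[0,0,0,0,0,0,0],[0,0,0,0,0,0,0],[0,0,0,0,0,0,0],[0,0,0,0,0,0,0]]'
```

```text
[448.91144241 342.11276158 165.        ] [-0.99438999  1.91545632 52.17447058]
[448.61615665 260.06407201  10.        ]
[368.9195652  179.54663761  21.        ]
time_s: 8.95
eef_pos: [448.7, 341.7, 140.8]
ee_rot: [0.001, 0.205, 0.979, 0.0]
force: [0.4, 0.0, 0.6]
grip_width: 0.426
grip_force: 0.0
time_s: 9.45
eef_pos: [448.7, 342.4, 141.0]
ee_rot: [0.001, 0.205, 0.979, 0.001]
force: [-0.1, -0.1, 6.5]
grip_width: 0.153
grip_force: 39.1
```

```bash
J="python3 -m jog"; $J '[[0.005,-0.0027,0,0,0,0,0],[0.0047,-0.0027,0,0,0,0,0],[0.0045,-0.0033,0,0,0,0,0],[0.0044,-0.0033,0,0,0,0,0],[0.004,-0.0039,0,0,0,0,0]]' && $J '[[0.0039,-0.0039,0,0,0,0,0],[0,0,0,0,0,0,0],[0,0,0,0,0,0,0],[0,0,0,0,0,0,0]]'
python3 - <<'E'
from h import *
import cv2
T=pose(); np.save("T6.npy",T); print(T[:3,3]); im=eyes.capture("wrist"); im2=eyes.capture("side")[180:305,260:380]
o=np.zeros((600,800,3),np.uint8); o[:400,:640]=im[:,:,::-1]; cv2.imwrite("pics/side6.png",im2[:,:,::-1])
o[400:,:192]=cv2.resize(im2[:,:,::-1],(192,200));o[400:,200:800]=cv2.resize(im[100:250,60:510,::-1],(600,200)); cv2.imwrite("pics/w6.png",o)
E
```

```text
time_s: 9.95
eef_pos: [421.6, 338.1, 141.0]
ee_rot: [0.002, 0.205, 0.979, 0.003]
force: [3.2, 8.6, 5.0]
grip_width: 0.156
grip_force: 39.4
time_s: 10.35
eef_pos: [416.2, 336.3, 141.0]
ee_rot: [0.001, 0.205, 0.979, 0.003]
force: [-0.0, 8.4, 6.2]
grip_width: 0.15
grip_force: 39.5
[416.17305428 336.34985997 141.03075731]
```

View pics/w6.png

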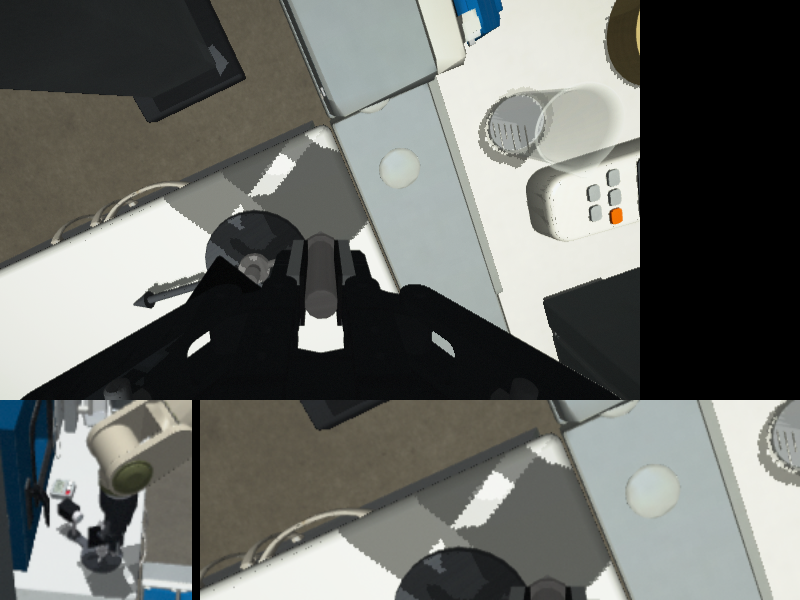

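The pin is held between the fingers. The needle tip is at (135,303), its shaft runs to (190,290), and the foot disc is centred at about (254,259).

Run:
```python
from h import *
T=np.load("T6.npy"); m=np.array([436,-146])
tip=at("wrist",135,303,21,T)[:2]; sh=at("wrist",192,290,21,T)[:2]; f=at("wrist",254,259,10,T)[:2]
print(tip,sh,f)
for a in (sh,f,np.array([450,258])):
    d=(tip-a); print(np.linalg.norm(d)); d/=np.linalg.norm(d); r=m-a; print("angle",np.degrees(np.arctan2(d[1],d[0])),"lateral",d[0]*r[1]-d[1]*r[0])
T5=np.load("T5.npy")
```

```text
[440.89237863 142.7211137 ] [450.07192219 196.7531672 ] [449.22912887 257.05827856]
54.80626629608622
angle -99.64195885728012 lateral 43.534853566606834
114.640693793564
angle -94.17026969239365 lateral 16.11657302796077
115.6381009584918
angle -94.51727643871328 lateral 17.86240529590283
```

```bash
J="python3 -m jog"; $J '[[0.0009,-0.001,0,0,0,0,0],[0,0,0,0,0,0,0],[0,0,0,0,0,0,0],[0,0,0,0,0,0,0],[0,0,0,0,0,0,0]]' && $J '[[0,0,0,0,0,0,0],[0,0,0,0,0,0,0],[0,0,0,0,0,0,0],[0,0,0,0,0,0,0],[0,0,0,0,0,0,0]]'
python3 - <<'E'
from h import *
import cv2
T=pose(); np.save("T7.npy",T); print(T[:3,3]); im=eyes.capture("wrist")
cv2.imwrite("pics/w7.png",cv2.resize(im[200:330,110:310,::-1],None,fx=4,fy=4,interpolation=2))
E
```

```text
time_s: 10.95
eef_pos: [415.1, 335.9, 141.0]
ee_rot: [0.001, 0.205, 0.979, 0.003]
force: [1.0, 11.5, 5.1]
grip_width: 0.151
grip_force: 39.4
time_s: 11.45
eef_pos: [415.2, 335.9, 141.1]
ee_rot: [0.001, 0.205, 0.979, 0.003]
force: [0.8, 10.8, 4.2]
grip_width: 0.151
grip_force: 39.4
[415.1752544  335.88617144 141.05844338]
```

View pics/w7.png

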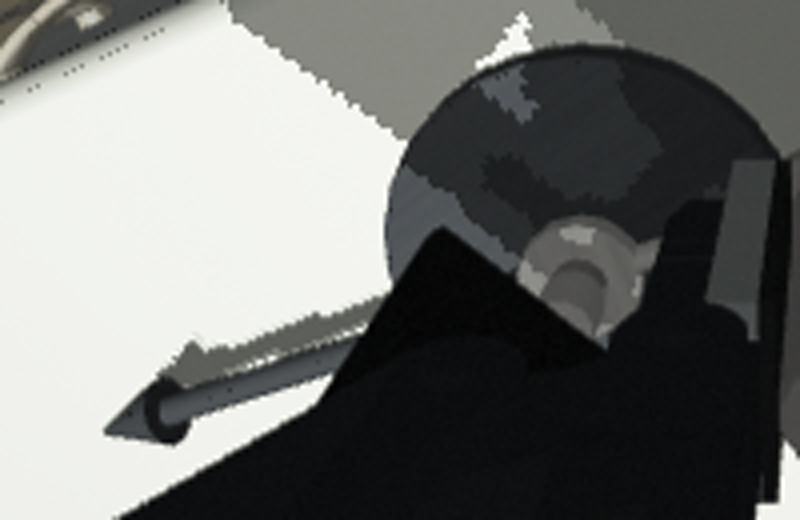

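The tip is at crop (105,432), shaft middle (345,352), and disc centre about (588,245).

Run:
```python
from h import *
T=np.load("T7.npy"); m=np.array([436,-146])
g=lambda u,v,z: at("wrist",110+u/4,200+v/4,z,T)[:2]
tip=g(105,432,21); sh=g(345,352,21); f=g(588,245,10)
print(tip,sh,f)
for a in (sh,f,np.array([450,258])):
    d=(tip-a); d/=np.linalg.norm(d); r=m-a; print("angle",np.degrees(np.arctan2(d[1],d[0])),"lateral",d[0]*r[1]-d[1]*r[0])
```

```text
[444.9393226  140.43153749] [448.94303557 200.81425848] [451.46054225 258.08999597]
angle -93.7934786893799 lateral 10.030668992187499
angle -93.17237260188055 lateral 6.925515184377984
angle -92.46474751820189 lateral 3.386847737200961
```

```bash
python3 -c "from rig import finish_job; print(finish_job())"
```

```text
the job is handed in; nothing more can be done
None
```

The job is handed in: the blocking bottle stands released in the reject bin, and the gripper is still holding the pin at 39 N, with the needle's line about 3–10 mm from the middle of the marker plate by my measurements (25 mm allowed); the judge's verdict was not shown.

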